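Take off the hall fan's left-hand blade nut

TASK

The fan's blade is due for a wash: unscrew the round black nut that holds it and set the nut down gently, open end down, in the empty compartment of the top ceramic tray. The nut has a left-hand thread, so it loosens clockwise seen from above; the thread is plastic, so let the nut climb as it turns, never push, pull or wrench it hard against the thread, and lift it off only once it has run free. Do not drop it, and leave everything else on the console and in the trays where it is.

Things in the scene. Friction and masses are not known exactly. Their poses are not given: they have to be found in the camera images.
- nut: The fan's blade nut: closed, ribbed, round black plastic cap, 44 mm across, 38 mm tall, about 60 g, upright on the hub. Origin: centre of its open underside; z up its axis. Grip its round side from above, any yaw: solid 20 to 33 mm above the origin, hollow and set back 2 mm below. A 20 N grip turns it. Gripped off-centre it is pushed sideways against the boss. Over 12 N between nut and rotor counts as forcing it.
- nut_seat (a point): Centre of the flat hub face (50 mm wide) on which the tightened nut stands, on the fan's vertical axis, 150 mm above the marble; z up, yaw is the fan's. The fan stands fast, its head tipped straight up, front guard off. The rear guard's rim lies 106 mm from the axis, 13 mm above the hub face; the blades lie below the hub face. The thread is left-handed: counterclockwise only jams it. Let go, the nut stays where it is on the thread.
- rotor: Fan blade (3 blades), hub, and threaded boss inside the nut (18 mm tall, 24 mm wide); origin on the axis at the hub face. It swings freely with the nut, 0.5 to 1.3 rad clockwise, till a blade meets a wooden peg stuck up through the guard (35 mm above the hub face, 86 mm from the axis). From then each rad clockwise lifts the nut 2.9 mm; it runs free after about 2.6 rad, 5 to 8 mm up. Axial play 1.5 mm.
- empty_bay (a point): Centre of the floor of the empty compartment of the top ceramic tray, 163 mm above the marble; z up, x and y along the tray's sides. The compartment measures 156 mm (x) by 124 mm (y) inside, its walls stand 19 mm above the floor. The tray's other compartment, towards -y, holds the charm and the jar. The stack of trays stands fast.
- charm: Flat glass evil-eye charm, 44 mm across, 7 mm thick, in the other compartment of the top tray; origin at the centre of its underside. Leave alone.
- jar: Small lidded glass jar, 48 mm across, 55 mm tall, in the other compartment of the top tray; origin at the centre of its underside. Leave alone.
- shoe_brush: Shoe brush with stainless back, 150 x 45 x 37 mm, lying on the marble; origin at the centre of its underside. Leave alone.
- cologne: Amber glass cologne bottle, 56 mm across, 170 mm tall; origin at the centre of its underside. Leave alone.
- polish_tin: Round shoe polish tin, 56 mm across, 22 mm tall; origin at the centre of its underside. Leave alone.

How it is judged:
On the way:
1. the nut is off the threaded boss, above the fan (z of nut in the frame of nut_seat above 0.022 m and horizontal distance between nut and nut_seat below 0.06 m), for 0.05 s.
At the end, for the whole second after the job is handed in: The nut stands upright (within 0.1 rad), open end down, at rest on the floor (within 4 mm) of the empty compartment of the top tray, wholly inside it and let go; the charm, jar, shoe brush, cologne bottle, and polish tin are within 20 mm of where they were (x of nut in the frame of empty_bay between -0.054 and 0.054 m and y of nut in the frame of empty_bay between -0.038 and 0.038 m and z of nut in the frame of empty_bay between -0.004 and 0.004 m and angle between nut's own z axis and vertical below 0.1 rad and linear speed of nut below 0.02 m/s and distance of each of charm, jar, shoe_brush, cologne, polish_tin from where it was at the start of the episode below 0.02 m); the robot touches nothing.
It fails at once if the nut is forced against the rotor's thread or hub with more than 12 N (contact force between nut and rotor above 12 N).
It fails at once if the nut is dropped or knocked: faster than 0.4 m/s with no finger on it (linear speed of nut above 0.4 m/s and contact force between nut and the fingers below 0.2 N).
It fails at once if a bystander is moved more than 20 mm (distance of any of charm, jar, shoe_brush, cologne, polish_tin from where it was at the start of the episode above 0.02 m).
It also fails if it takes over 72 s, if anything falls off the work surface, if the arm or the gripper's body presses on something with over 40 N, if the wrist force passes 120 N, or if a joint passes its speed limit or range.

ROBOT

A 6-joint arm with a two-finger parallel gripper is mounted at the origin on the work surface. World frame = base frame: x ahead of the robot, y to its left, z up, the work surface at z = 0. Lengths are in m, angles in rad, forces in N, time in s.
With the tool pointing down it reaches from about 0.375 to 0.925 m from the base axis. Payload 5.7 kg.
Tool frame: the origin (TCP) lies midway between the tips of the shut fingers; the grasp point (between the pads) lies 19 mm behind it; z points along the fingers, y is the line along which they close (so a half turn about z gives the same grasp; the last joint's range is limited). The gripper opens to 85 mm and grips with 20 to 120 N. Pads are 22 mm wide; open, the fingers measure 114 mm over their backs; the gripper's body (76 mm by 85 mm) begins 54 mm behind the grasp point. The pads swing forward as they close: fully open they stand 13 mm farther back than shut.
Start: joints at [-1.33, 0.359, 1.51, -0, 1.272, -0.115], TCP at [0.209, -0.562, 0.231] pointing down, gripper open.
Joint ranges: [-2.97, 2.97], [-1.01, 2.36], [0.21, 2.38], [-0.96, 4.11], [0.2, 2.71], [-2.98, 2.98]. Speed limits (rad/s): [2.39, 2.39, 3.14, 3.14, 3.14, 3.14].

INTERFACE

Orientations are given as a 3x3 rotation matrix whose columns are the frame's x, y, z axes.
In Python, from bench import r, cams gives the robot as it stands.
- The arm moves only by the tool drive_tool, never from a script. Its argument "rows" is a list of rows, each an object of numbers: "rx", "ry", "rz": the turn, a rotation vector about the tool's x, y, z in rad; "x", "y", "z": the shift along the tool's x, y, z in m; "claw": the finger opening in m, from 0 to 0.0854. In form: [{"rx": .., "ry": .., "rz": .., "x": .., "y": .., "z": .., "claw": ..}, ...]. A call has 1 to 12 rows; each row is the pose to reach, as a shift and turn from the pose commanded when the call began, along the tool's axes at that moment; what a row does not reach only later rows make up. A row lasts 1/10 s, in which the tool goes at most 50 mm and 8.59 degrees, less where a joint would pass 70% of its speed; a pose out of reach is approached as far as the arm can. A call with a gripper value outside its range is refused whole. The fingers move at their own pace and stop on an object; "force" is the grip in N (left out, the last holds). Time passes only in rows, so rows that repeat a pose let the fingers close. It gives the time, the measured TCP pose, the force, the opening and the grip force at its end, in the units of the state.
- r.observe(): the state, without advancing time (a new reading comes with each control period).
- cams.snapshot(name): name is "scene" or "top" or "wrist"; returns a dict with "pixels" (400x640x3 uint8, red, green, blue), "K" (3x3 intrinsics, pixels), "R" (3x3) and "t" (3): a world point X has camera coordinates R X + t. Camera axes: x right, y down, z forward; pixel columns grow to the right and rows downward; lengths in m; the calibration is good to about 2 mm. A picture is of the moment at which its call begins. There is no depth.
- r.finish_job(): hands the job in; it is judged then, once.
The state is a dict: "time": time; "q": joint angles; "dq": joint speeds; "tau": joint torques, N m; "eef_pos": TCP position; "eef_rot": TCP orientation; "wrist_force": force on the tool from outside, world axes, zero at the start; "ft_torque": the same for the moment, N m; "width": finger opening in m; "grasp_force": force on a finger pad.
Only numpy, scipy, OpenCV 4.12 (cv2) and the standard library are available. Lean on these libraries where they do the work, as an engineer would, in place of code of your own. Each camera call takes 0.05 s, during which the arm holds its last target. There are 200 camera calls.

## Working session

There is one attempt and no reset: what is moved stays moved. The work goes in short steps, Python scripts to look and compute and a tool call to move; the robot and the scene stay as the last step left them, time stands still between calls to the robot, and variables do not carry over. Pictures are saved under pics/ and viewed, at most 10 in all, crops included, and the job is handed in when it is done.

Besides the shell and the picture viewer there is one more tool, called after ">>>" as name([rows], argument=value, ...), one row to a line, values as JSON. drive_tool: Moves the arm, as the interface text tells. Its arguments: {"type":"object","properties":{"rows":{"type":"array"},"force":{"type":"number"}},"required":["rows"]}

```bash
mkdir -p pics; cat > h.py <<'E'
import numpy as np, cv2
from bench import r, cams
def snap(name, fn):
    s=cams.snapshot(name); cv2.imwrite('pics/'+fn,s['pixels'][:,:,::-1])
    np.savez('pics/'+fn+'.npz',K=s['K'],R=s['R'],t=s['t'],pixels=s['pixels']); return s
def ray(fn,u,v,z):
    s=np.load('pics/'+fn+'.npz'); d=s['R'].T@np.linalg.inv(s['K'])@[u,v,1]; c=-s['R'].T@s['t']
    return c+d*(z-c[2])/d[2]
def proj(fn,X):
    s=np.load('pics/'+fn+'.npz'); p=s['K']@(s['R']@np.array(X)+s['t']); return p[:2]/p[2]
E
python3 - <<'E'
from h import *
np.set_printoptions(precision=4,suppress=True)
o=r.observe(); print(o['time'],o['eef_pos'],o['eef_rot'],o['width'])
for n in ['top','scene']:
    s=snap(n,n+'0.png'); print(n,s['K'][0],-s['R'].T@s['t'],s['R'])
E
```

```text
0.0 [ 0.2088 -0.5617  0.2305] [[ 0.9374  0.3483 -0.0004]
 [ 0.3483 -0.9374  0.0018]
 [ 0.0002 -0.0019 -1.    ]] 0.08524769169537713
top [434.0123   0.     319.8183] [0.4292 0.0077 1.1703] [[ 0.0298 -0.9993 -0.0225]
 [-0.9928 -0.0269 -0.1169]
 [ 0.1162  0.0258 -0.9929]]
scene [427.0574   0.     316.1534] [0.9133 0.4978 0.9432] [[-0.7941  0.6075  0.0166]
 [ 0.4841  0.6489 -0.5869]
 [-0.3673 -0.4581 -0.8095]]
```

View pics/top0.png

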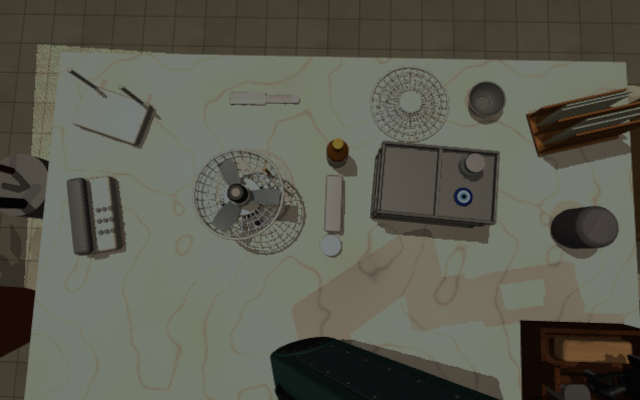

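View pics/scene0.png

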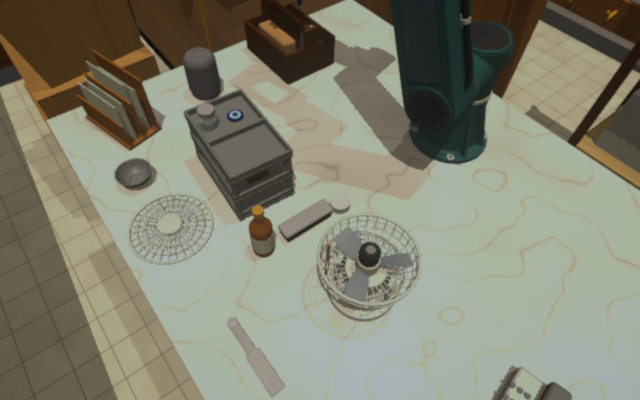

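The top picture shows the nut at about (237,193) and the empty bay around (410,182). The charm is at (463,197), the jar at (474,162). Next I'll enlarge crops of these.

```bash
python3 - <<'E'
import cv2,numpy as np
t=cv2.imread('pics/top0.png'); s=cv2.imread('pics/scene0.png')
f=lambda im,x,y,w,h,k: cv2.convertScaleAbs(cv2.resize(im[y:y+h,x:x+w],None,fx=k,fy=k,interpolation=cv2.INTER_CUBIC),alpha=1.4)
a=f(t,190,145,100,75,4);b=f(s,320,205,100,75,4);c=f(t,365,135,140,75,4)[:, :400]
c=f(t,365,135,133,100,3); d=f(s,185,85,133,100,3)
a=cv2.resize(a,(400,300));b=cv2.resize(b,(400,300));c=cv2.resize(c,(400,300));d=cv2.resize(d,(400,300))
cv2.imwrite('pics/crop1.png',np.vstack([np.hstack([a,b]),np.hstack([c,d])]))
E
```

```text
(no output)
```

View pics/crop1.png

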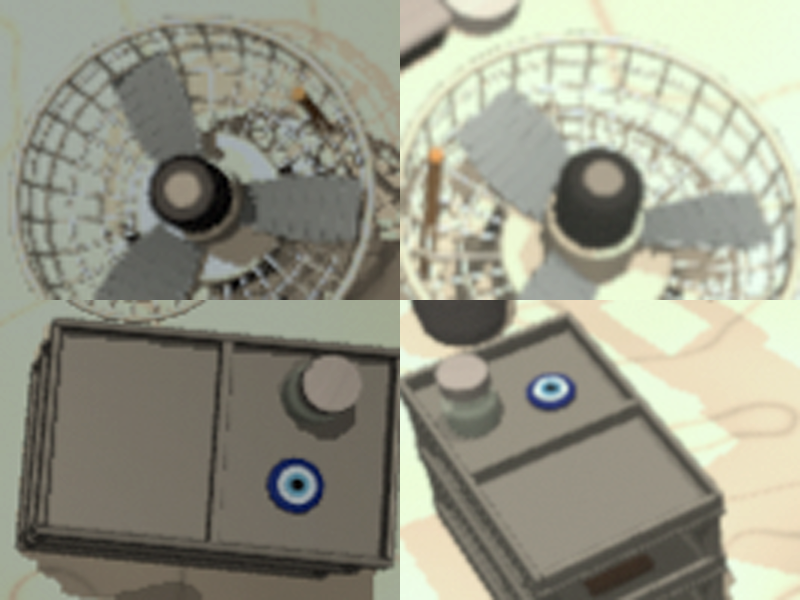

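Read-offs from the crops, as original pixels:

| Feature | Top | Scene |
|---|---|---|
| Nut top disc | (235.8,191.8) | (370.8,249.3) |
| Peg tip | (264.5,168) | (329,243.8) |
| Bay floor centre | ≈(409.3,180.7) | ≈(250,148.3) |

```bash
python3 - <<'E'
from h import *
np.set_printoptions(precision=4,suppress=True)
T,S='top0.png','scene0.png'
print('nut',ray(T,235.8,191.8,.188),ray(S,370.8,249.3,.188))
print('peg',ray(T,264.5,168,.185),ray(S,329,243.8,.185))
print('bay',ray(T,409.3,180.7,.163),ray(S,250,148.3,.163))
c=lambda x,y:(x/3+365,(y-300)/3+135)
for p in [(60,335),(218,345),(208,540),(42,535)]: print(ray(T,*c(*p),.165))
o=r.observe(); print(o['q'])
s=snap('wrist','w0.png'); R=o['eef_rot']; print(s['R']@R); print(R.T@(-s['R'].T@s['t']-o['eef_pos']))
E
```

```text
nut [0.5513 0.2263 0.188 ] [0.5522 0.229  0.188 ]
peg [0.6089 0.1632 0.185 ] [0.6109 0.1666 0.185 ]
bay [ 0.5915 -0.174   0.163 ] [ 0.5889 -0.1749  0.163 ]
[ 0.6708 -0.1162  0.165 ]
[ 0.6658 -0.2395  0.165 ]
[ 0.5126 -0.2316  0.165 ]
[ 0.5129 -0.1043  0.165 ]
[-1.3301  0.3595  1.5113  0.      1.2725 -0.1151]
[[ 0.0011  1.      0.0004]
 [-0.9448  0.0012 -0.3277]
 [-0.3277 -0.      0.9448]]
[ 0.0846 -0.0007 -0.143 ]
```

>>> drive_tool([
  {"z":-0.045,"rz":-0.14,"claw":0.0854},
  {"z":-0.09,"rz":-0.28},
  {"x":0.033,"y":-0.0345,"z":-0.1,"rz":-0.42},
  {"x":0.066,"y":-0.069,"z":-0.1,"rz":-0.56},
  {"x":0.099,"y":-0.1035,"z":-0.1,"rz":-0.7},
  {"x":0.132,"y":-0.138,"z":-0.1,"rz":-0.84},
  {"x":0.165,"y":-0.1725,"z":-0.1,"rz":-0.98},
  {"x":0.198,"y":-0.207,"z":-0.1,"rz":-1.12},
  {"x":0.231,"y":-0.2415,"z":-0.1,"rz":-1.26},
  {"x":0.264,"y":-0.276,"z":-0.1,"rz":-1.4},
  {"x":0.297,"y":-0.3105,"z":-0.1,"rz":-1.54},
  {"x":0.33,"y":-0.345,"z":-0.1,"rz":-1.68},
])

```text
schema error: expected keys rx, ry, rz, x, y, z, claw
```

>>> drive_tool([
  {"rx":0,"ry":0,"x":0,"y":0,"z":-0.045,"rz":-0.14,"claw":0.085},
  {"rx":0,"ry":0,"x":0,"y":0,"z":-0.09,"rz":-0.28,"claw":0.085},
  {"rx":0,"ry":0,"x":0.033,"y":-0.0345,"z":-0.1,"rz":-0.42,"claw":0.085},
  {"rx":0,"ry":0,"x":0.066,"y":-0.069,"z":-0.1,"rz":-0.56,"claw":0.085},
  {"rx":0,"ry":0,"x":0.099,"y":-0.1035,"z":-0.1,"rz":-0.7,"claw":0.085},
  {"rx":0,"ry":0,"x":0.132,"y":-0.138,"z":-0.1,"rz":-0.84,"claw":0.085},
  {"rx":0,"ry":0,"x":0.165,"y":-0.1725,"z":-0.1,"rz":-0.98,"claw":0.085},
  {"rx":0,"ry":0,"x":0.198,"y":-0.207,"z":-0.1,"rz":-1.12,"claw":0.085},
  {"rx":0,"ry":0,"x":0.231,"y":-0.2415,"z":-0.1,"rz":-1.26,"claw":0.085},
  {"rx":0,"ry":0,"x":0.264,"y":-0.276,"z":-0.1,"rz":-1.4,"claw":0.085},
  {"rx":0,"ry":0,"x":0.297,"y":-0.3105,"z":-0.1,"rz":-1.54,"claw":0.085},
  {"rx":0,"ry":0,"x":0.33,"y":-0.345,"z":-0.1,"rz":-1.68,"claw":0.085},
])

```text
time: 1.35
eef_pos: [0.3983, -0.1222, 0.3313]
eef_rot: [[-0.453, 0.891, 0.0], [0.891, 0.453, -0.0], [-0.0, 0.0, -1.0]]
wrist_force: [0.1, 0.1, -0.4]
width: 0.085
grasp_force: 0.0
```

```bash
cat > st.py <<'E'
from h import *
import sys
np.set_printoptions(precision=4,suppress=True)
o=r.observe(); R=o['eef_rot']
print(o['time'],'pos',o['eef_pos'],'q',o['q'],'w',o['width'],'g',o['grasp_force']);print('f',o['wrist_force'],'m',o['ft_torque'],'ftool',R.T@o['wrist_force']); print('x,z axes',R[:,0],R[:,2])
if len(sys.argv)>3: print('tool shift', R.T@(np.array(sys.argv[1:4],float)-o['eef_pos']))
E
python3 st.py 0.5518 0.2277 0.33
```

```text
1.35 pos [ 0.3983 -0.1222  0.3313] q [-0.4638 -0.0034  1.719   0.0001  1.4258 -0.9342] w 0.08502831644967876 g 0.0
f [ 0.1151  0.089  -0.3556] m [-0.0009 -0.0574  0.0257] ftool [0.0272 0.1429 0.3557]
x,z axes [-0.4533  0.8914 -0.0002] [ 0.0002 -0.0001 -1.    ]
tool shift [0.2423 0.2954 0.0013]
```

>>> drive_tool([
  {"rx":0,"ry":0,"rz":-0.14,"x":0.027,"y":0.033,"z":0,"claw":0.085},
  {"rx":0,"ry":0,"rz":-0.28,"x":0.054,"y":0.066,"z":0,"claw":0.085},
  {"rx":0,"ry":0,"rz":-0.42,"x":0.081,"y":0.099,"z":0,"claw":0.085},
  {"rx":0,"ry":0,"rz":-0.56,"x":0.108,"y":0.132,"z":0,"claw":0.085},
  {"rx":0,"ry":0,"rz":-0.7,"x":0.135,"y":0.165,"z":0,"claw":0.085},
  {"rx":0,"ry":0,"rz":-0.84,"x":0.162,"y":0.198,"z":0,"claw":0.085},
  {"rx":0,"ry":0,"rz":-0.98,"x":0.189,"y":0.231,"z":0,"claw":0.085},
  {"rx":0,"ry":0,"rz":-1.12,"x":0.216,"y":0.264,"z":0,"claw":0.085},
  {"rx":0,"ry":0,"rz":-1.26,"x":0.242,"y":0.295,"z":0,"claw":0.085},
  {"rx":0,"ry":0,"rz":-1.4,"x":0.242,"y":0.295,"z":0.01,"claw":0.085},
  {"rx":0,"ry":0,"rz":-1.54,"x":0.242,"y":0.295,"z":0.03,"claw":0.085},
  {"rx":0,"ry":0,"rz":-1.68,"x":0.242,"y":0.295,"z":0.03,"claw":0.085},
])

```text
time: 2.55
eef_pos: [0.5515, 0.2246, 0.2981]
eef_rot: [[-0.836, -0.549, -0.005], [-0.549, 0.836, -0.002], [0.005, 0.002, -1.0]]
wrist_force: [-0.1, -0.1, -1.4]
width: 0.085
grasp_force: 0.0
```

```bash
python3 st.py 0.5518 0.2277 0.30; python3 - <<'E'
from h import *
s=snap('wrist','w1.png'); print(proj('w1.png',[.5518,.2277,.188]),proj('w1.png',[.5518,.2277,.150]))
E
```

```text
2.55 pos [0.5515 0.2246 0.2981] q [ 0.2707  0.3041  1.4242  0.      1.419  -1.881 ] w 0.08498437640592885 g 0.0
f [-0.0532 -0.1083 -1.3572] m [0.0142 0.0104 0.0465] ftool [ 0.0966 -0.0637  1.3576]
x,z axes [-0.8359 -0.5488  0.0054] [-0.0055 -0.0015 -1.    ]
tool shift [-0.002   0.0025 -0.0019]
[320.15196178 197.03365159] [319.88879176 185.75257142]
```

View pics/w1.png

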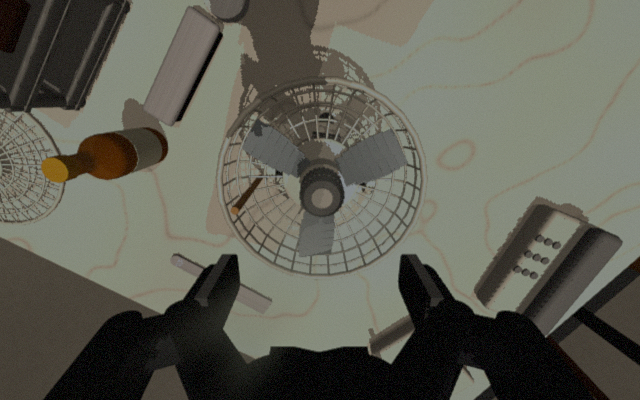

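The wrist view shows the nut's top disc near (322,198), centred over the hub. The peg tip is at (236,210), and the finger tips are symmetric about u≈319.

```bash
python3 - <<'E'
from h import *
np.set_printoptions(precision=4,suppress=True)
for fn,(u,v),rad in [('w1.png',(322,198),20),('top0.png',(236,192),9),('scene0.png',(371,249),10)]:
    im=cv2.imread('pics/'+fn); g=im.max(2).astype(float)
    x0,y0=u-rad,v-rad; p=g[y0:v+rad+1,x0:u+rad+1]
    k=6; P=cv2.resize(p,None,fx=k,fy=k,interpolation=cv2.INTER_LINEAR)
    c=g[v,u]; th=(c+np.percentile(p,10))/2
    n,l,st,ce=cv2.connectedComponentsWithStats((P>th).astype(np.uint8)); i=l[P.shape[0]//2,P.shape[1]//2]
    cu=(ce[i]+.5)/k-.5+[x0,y0]; print(fn,c,th,st[i]/k,cu,ray(fn,*cu,.188))
print(r.observe()['eef_pos'],r.observe()['time'])
E
```

```text
w1.png 124.0 83.0 [   9.1667   10.1667   22.1667   20.8333 2133.1667] [321.7892 198.0353] [0.5518 0.2295 0.188 ]
top0.png 108.0 58.5 [  3.6667   4.3333  10.3333  10.     480.    ] [235.2696 191.8293] [0.5512 0.2275 0.188 ]
scene0.png 123.0 82.0 [  4.8333   6.      10.1667   9.     425.1667] [370.4329 249.0831] [0.5524 0.2282 0.188 ]
[0.552  0.2245 0.2992] 2.6
```

>>> drive_tool([
  {"rx":0,"ry":0,"rz":0,"x":-0.001,"y":0.001,"z":0.02,"claw":0.07},
  {"rx":0,"ry":0,"rz":0,"x":-0.001,"y":0.001,"z":0.04,"claw":0.07},
  {"rx":0,"ry":0,"rz":0,"x":-0.001,"y":0.001,"z":0.04,"claw":0.07},
  {"rx":0,"ry":0,"rz":0,"x":-0.001,"y":0.001,"z":0.04,"claw":0.07},
], force=20)

```text
time: 3.0
eef_pos: [0.5535, 0.2258, 0.2616]
eef_rot: [[-0.84, -0.542, -0.001], [-0.542, 0.84, -0.0], [0.001, 0.0, -1.0]]
wrist_force: [0.2, -0.5, -0.1]
width: 0.0701
grasp_force: 0.0
```

```bash
python3 st.py 0.5518 0.2284 0.153
```

```text
3.0 pos [0.5535 0.2258 0.2616] q [ 0.2718  0.3309  1.4752  0.0001  1.336  -1.8717] w 0.070111728057912 g 0.0
f [ 0.1584 -0.5358 -0.1086] m [ 0.0049  0.0235 -0.0272] ftool [ 0.1572 -0.5362  0.1085]
x,z axes [-0.8405 -0.5419  0.0005] [-0.0006 -0.0001 -1.    ]
tool shift [-0.      0.0031  0.1086]
```

>>> drive_tool([
  {"rx":0,"ry":0,"rz":0,"x":0,"y":0.003,"z":0.02,"claw":0.07},
  {"rx":0,"ry":0,"rz":0,"x":0,"y":0.003,"z":0.045,"claw":0.07},
  {"rx":0,"ry":0,"rz":0,"x":0,"y":0.003,"z":0.045,"claw":0.07},
  {"rx":0,"ry":0,"rz":0,"x":0,"y":0.003,"z":0.045,"claw":0.07},
], force=20)

```text
time: 3.4
eef_pos: [0.5524, 0.2285, 0.2174]
eef_rot: [[-0.84, -0.543, 0.001], [-0.543, 0.84, 0.0], [-0.001, -0.0, -1.0]]
wrist_force: [0.5, -0.1, 0.9]
width: 0.0698
grasp_force: 0.0
```

```bash
python3 st.py 0.5518 0.2284 0.153; python3 - <<'E'
from h import *
s=snap('wrist','w2.png'); im=cv2.imread('pics/w2.png'); cv2.imwrite('pics/w2c.png',cv2.resize(im[60:360,160:480],None,fx=2,fy=2,interpolation=cv2.INTER_CUBIC))
E
```

```text
3.4 pos [0.5524 0.2285 0.2174] q [ 0.2767  0.3677  1.5329  0.0001  1.2402 -1.8678] w 0.06984818350628177 g 0.0
f [ 0.5153 -0.1397  0.8863] m [ 0.037   0.0388 -0.023 ] ftool [-0.3577 -0.3971 -0.886 ]
x,z axes [-0.8399 -0.5427 -0.0007] [ 0.0007  0.0003 -1.    ]
tool shift [0.0006 0.0003 0.0644]
```

View pics/w2c.png

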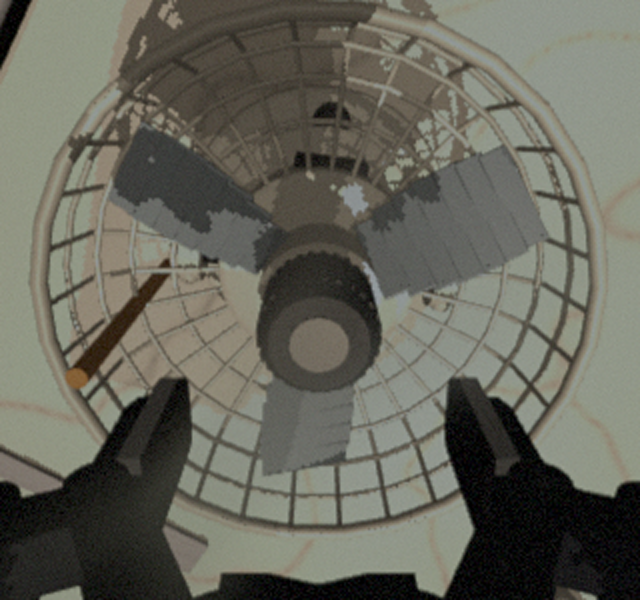

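The crop shows the nut's disc at (319,344), midway between the finger tips at 189 and 447, so it is centred to about 0.5 mm. The peg stands at the left at (77,378), clear of the fingers. Descending.

>>> drive_tool([
  {"rx":0,"ry":0,"rz":0,"x":0.0005,"y":0.0003,"z":0.02,"claw":0.07},
  {"rx":0,"ry":0,"rz":0,"x":0.0005,"y":0.0003,"z":0.04,"claw":0.07},
  {"rx":0,"ry":0,"rz":0,"x":0.0005,"y":0.0003,"z":0.055,"claw":0.07},
  {"rx":0,"ry":0,"rz":0,"x":0.0005,"y":0.0003,"z":0.064,"claw":0.07},
  {"rx":0,"ry":0,"rz":0,"x":0.0005,"y":0.0003,"z":0.064,"claw":0.06},
  {"rx":0,"ry":0,"rz":0,"x":0.0005,"y":0.0003,"z":0.064,"claw":0.05},
], force=20)

```text
time: 4.05
eef_pos: [0.5522, 0.2286, 0.1534]
eef_rot: [[-0.84, -0.543, 0.002], [-0.543, 0.84, 0.001], [-0.002, -0.0, -1.0]]
wrist_force: [-0.3, -0.0, 0.2]
width: 0.0502
grasp_force: 0.0
```

```bash
python3 st.py 0.5518 0.2284 0.153
```

```text
4.05 pos [0.5522 0.2286 0.1534] q [ 0.277   0.4326  1.6044  0.0001  1.1029 -1.868 ] w 0.050156700731353525 g 0.0
f [-0.3177 -0.0488  0.2357] m [-0.0107  0.0223 -0.0211] ftool [ 0.2929  0.1315 -0.2363]
x,z axes [-0.8397 -0.5431 -0.0016] [ 0.0016  0.0005 -1.    ]
tool shift [0.0005 0.     0.0004]
```

Now I'll close gently to find contact, watching the sideways force.

>>> drive_tool([
  {"rx":0,"ry":0,"rz":0,"x":0,"y":0,"z":0,"claw":0.047},
  {"rx":0,"ry":0,"rz":0,"x":0,"y":0,"z":0,"claw":0.0455},
  {"rx":0,"ry":0,"rz":0,"x":0,"y":0,"z":0,"claw":0.0445},
], force=20)

```text
time: 4.35
eef_pos: [0.5517, 0.2285, 0.153]
eef_rot: [[-0.84, -0.543, 0.001], [-0.543, 0.84, 0.0], [-0.001, -0.0, -1.0]]
wrist_force: [-0.1, -0.0, -0.0]
width: 0.0443
grasp_force: 0.0
```

```bash
python3 st.py 0.5518 0.2284 0.153
```

```text
4.35 pos [0.5517 0.2285 0.153 ] q [ 0.277   0.4328  1.6055  0.0001  1.1022 -1.8681] w 0.04428429713339997 g 0.0
f [-0.0886 -0.0054 -0.0308] m [-0.023   0.035  -0.0162] ftool [0.0773 0.0436 0.0307]
x,z axes [-0.8396 -0.5432 -0.001 ] [ 0.001   0.0004 -1.    ]
tool shift [ 0.     -0.0002 -0.    ]
```

>>> drive_tool([
  {"rx":0,"ry":0,"rz":0,"x":0,"y":0,"z":0,"claw":0.0435},
  {"rx":0,"ry":0,"rz":0,"x":0,"y":0,"z":0,"claw":0.043},
  {"rx":0,"ry":0,"rz":0,"x":0,"y":0,"z":0,"claw":0.04},
], force=20)

```text
time: 4.65
eef_pos: [0.5518, 0.2285, 0.153]
eef_rot: [[-0.84, -0.543, 0.001], [-0.543, 0.84, 0.0], [-0.001, -0.0, -1.0]]
wrist_force: [-0.7, -0.5, 5.5]
width: 0.0434
grasp_force: 19.5
```

```bash
python3 st.py
```

```text
4.65 pos [0.5518 0.2285 0.153 ] q [ 0.277   0.4328  1.6054  0.0001  1.1024 -1.8681] w 0.04339086852897245 g 19.54198122024536
f [-0.7148 -0.4933  5.4615] m [-0.0824  0.1193 -0.0361] ftool [ 0.8627 -0.0273 -5.4623]
x,z axes [-0.8396 -0.5432 -0.001 ] [ 0.001   0.0003 -1.    ]
```

Centred grip with lateral force under 1 N. The closing swing presses the nut down with 5.5 N, so I'll ease up slightly.

>>> drive_tool([
  {"rx":0,"ry":0,"rz":0,"x":0,"y":0,"z":-0.0003,"claw":0.04},
  {"rx":0,"ry":0,"rz":0,"x":0,"y":0,"z":-0.0006,"claw":0.04},
])

```text
time: 4.85
eef_pos: [0.5517, 0.2285, 0.1531]
eef_rot: [[-0.84, -0.543, 0.001], [-0.543, 0.84, 0.0], [-0.001, -0.0, -1.0]]
wrist_force: [0.4, -0.5, -0.0]
width: 0.0438
grasp_force: 20.2
```

```bash
python3 st.py
```

```text
4.85 pos [0.5517 0.2285 0.1531] q [ 0.2769  0.4328  1.6052  0.0001  1.1028 -1.8681] w 0.043755853421621416 g 20.212286710739136
f [ 0.4335 -0.5264 -0.0455] m [-0.0288 -0.1685 -0.0281] ftool [-0.0781 -0.6774  0.0457]
x,z axes [-0.8396 -0.5431 -0.0008] [ 0.0007  0.0003 -1.    ]
```

>>> drive_tool([
  {"rx":0,"ry":0,"rz":0.04,"x":0,"y":0,"z":0,"claw":0.04},
  {"rx":0,"ry":0,"rz":0.1,"x":0,"y":0,"z":0,"claw":0.04},
  {"rx":0,"ry":0,"rz":0.18,"x":0,"y":0,"z":0,"claw":0.04},
  {"rx":0,"ry":0,"rz":0.26,"x":0,"y":0,"z":0,"claw":0.04},
  {"rx":0,"ry":0,"rz":0.34,"x":0,"y":0,"z":0,"claw":0.04},
  {"rx":0,"ry":0,"rz":0.4,"x":0,"y":0,"z":0,"claw":0.04},
])

```text
time: 5.45
eef_pos: [0.5517, 0.2286, 0.1531]
eef_rot: [[-0.985, -0.17, 0.001], [-0.17, 0.985, 0.0], [-0.001, 0.0, -1.0]]
wrist_force: [1.2, 0.9, 3.2]
width: 0.0431
grasp_force: 20.2
```

```bash
python3 st.py; python3 - <<'E'
from h import *
s=snap('wrist','w3.png'); t=snap('top','top3.png')['pixels'][:,:,::-1]; im=cv2.imread('pics/w3.png')
a=cv2.resize(im[0:280,140:500],(540,420)); b=cv2.resize(t[140:250,180:300],(240,220))
c=np.zeros((420,780,3),np.uint8); c[:,:540]=a; c[:220,540:]=b; cv2.imwrite('pics/w3c.png',c)
E
```

```text
5.45 pos [0.5517 0.2286 0.1531] q [ 0.277   0.4329  1.6051  0.0003  1.1028 -1.465 ] w 0.043133224452597534 g 20.226127803325653
f [1.2476 0.9212 3.2242] m [ 0.0417 -0.1028 -0.018 ] ftool [-1.3885  0.6963 -3.223 ]
x,z axes [-0.9854 -0.1703 -0.0007] [ 0.0006  0.0004 -1.    ]
```

View pics/w3c.png

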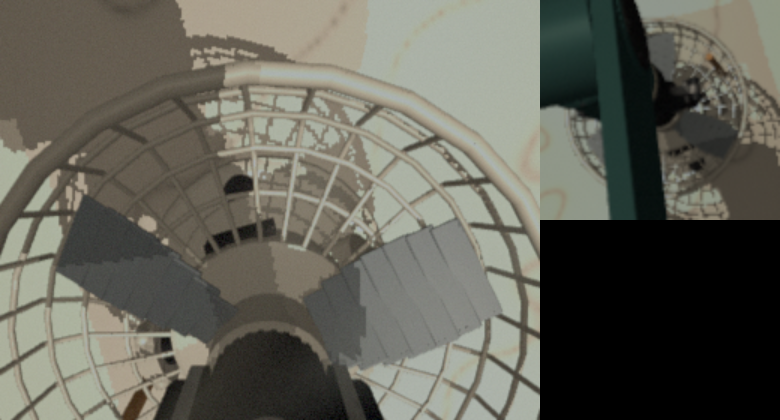

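The blades kept their place in the tool's view, so the rotor is swinging with the nut and the peg has not been reached. Turning on in smaller steps.

>>> drive_tool([
  {"rx":0,"ry":0,"rz":0.04,"x":0,"y":0,"z":-0.0003,"claw":0.04},
  {"rx":0,"ry":0,"rz":0.09,"x":0,"y":0,"z":-0.0003,"claw":0.04},
  {"rx":0,"ry":0,"rz":0.14,"x":0,"y":0,"z":-0.0003,"claw":0.04},
  {"rx":0,"ry":0,"rz":0.19,"x":0,"y":0,"z":-0.0003,"claw":0.04},
  {"rx":0,"ry":0,"rz":0.24,"x":0,"y":0,"z":-0.0003,"claw":0.04},
  {"rx":0,"ry":0,"rz":0.28,"x":0,"y":0,"z":-0.0003,"claw":0.04},
])

```text
time: 6.15
eef_pos: [0.5514, 0.2286, 0.1531]
eef_rot: [[-0.994, 0.106, -0.0], [0.106, 0.994, 0.0], [0.0, 0.0, -1.0]]
wrist_force: [0.7, -0.2, 1.5]
width: 0.0434
grasp_force: 20.4
```

```bash
python3 st.py
```

```text
6.15 pos [0.5514 0.2286 0.1531] q [ 0.2771  0.4328  1.6052  0.0004  1.1035 -1.188 ] w 0.043420522715489365 g 20.368484258651733
f [ 0.7382 -0.2129  1.5149] m [ 0.1187 -0.093   0.0352] ftool [-0.7565 -0.133  -1.515 ]
x,z axes [-0.9944  0.1057  0.0001] [-0.      0.0004 -1.    ]
```

>>> drive_tool([
  {"rx":0,"ry":0,"rz":0.04,"x":0,"y":0,"z":-0.0001,"claw":0.04},
  {"rx":0,"ry":0,"rz":0.08,"x":0,"y":0,"z":-0.0002,"claw":0.04},
  {"rx":0,"ry":0,"rz":0.12,"x":0,"y":0,"z":-0.0002,"claw":0.04},
  {"rx":0,"ry":0,"rz":0.16,"x":0,"y":0,"z":-0.0002,"claw":0.04},
  {"rx":0,"ry":0,"rz":0.2,"x":0,"y":0,"z":-0.0002,"claw":0.04},
])

```text
time: 6.65
eef_pos: [0.5513, 0.2286, 0.1531]
eef_rot: [[-0.954, 0.301, -0.0], [0.301, 0.954, 0.0], [0.001, 0.0, -1.0]]
wrist_force: [0.1, 1.5, 0.1]
width: 0.043
grasp_force: 20.4
```

```bash
python3 st.py
```

```text
6.65 pos [0.5513 0.2286 0.1531] q [ 0.2771  0.4328  1.6053  0.0005  1.1039 -0.9883] w 0.042963506262405665 g 20.378941297531128
f [0.0988 1.5406 0.0841] m [ 0.1194 -0.0887  0.037 ] ftool [ 0.3694  1.499  -0.0836]
x,z axes [-0.9537  0.3009  0.0005] [-0.0005  0.0003 -1.    ]
```

>>> drive_tool([
  {"rx":0,"ry":0,"rz":0.04,"x":0,"y":0,"z":-0.0001,"claw":0.04},
  {"rx":0,"ry":0,"rz":0.08,"x":0,"y":0,"z":-0.0002,"claw":0.04},
  {"rx":0,"ry":0,"rz":0.12,"x":0,"y":0,"z":-0.0003,"claw":0.04},
  {"rx":0,"ry":0,"rz":0.16,"x":0,"y":0,"z":-0.0003,"claw":0.04},
  {"rx":0,"ry":0,"rz":0.2,"x":0,"y":0,"z":-0.0003,"claw":0.04},
])

```text
time: 7.15
eef_pos: [0.5509, 0.2284, 0.1531]
eef_rot: [[-0.875, 0.484, -0.001], [0.484, 0.875, 0.0], [0.001, -0.001, -1.0]]
wrist_force: [0.1, 1.5, -0.3]
width: 0.0432
grasp_force: 20.5
```

```bash
python3 st.py;  python3 - <<'E'
from h import *
s=snap('wrist','w4.png'); im=cv2.imread('pics/w4.png')
cv2.imwrite('pics/w4c.png',im[0:400,60:580])
E
```

```text
7.15 pos [0.5509 0.2284 0.1531] q [ 0.2771  0.4327  1.6054  0.0004  1.1047 -0.7883] w 0.04318857832643266 g 20.472509264945984
f [ 0.1342  1.5278 -0.2699] m [ 0.0473 -0.0287  0.0222] ftool [0.6222 1.4019 0.2698]
x,z axes [-0.8749  0.4843  0.0011] [-0.0013  0.     -1.    ]
```

View pics/w4c.png

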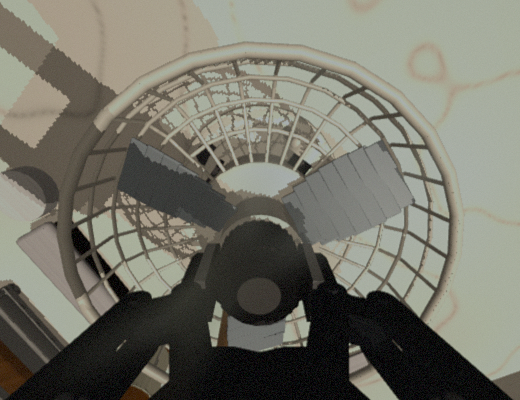

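The peg, at about (222,335), is almost touching the lower blade's edge at 231, so contact is imminent. From here I climb as I turn.

>>> drive_tool([
  {"rx":0,"ry":0,"rz":0.05,"x":0,"y":0,"z":-0.0001,"claw":0.04},
  {"rx":0,"ry":0,"rz":0.1,"x":0,"y":0,"z":-0.0002,"claw":0.04},
  {"rx":0,"ry":0,"rz":0.15,"x":0,"y":0.0001,"z":-0.0003,"claw":0.04},
  {"rx":0,"ry":0,"rz":0.2,"x":0,"y":0.0001,"z":-0.0004,"claw":0.04},
  {"rx":0,"ry":0,"rz":0.25,"x":-0.0002,"y":0.0002,"z":-0.0005,"claw":0.04},
  {"rx":0,"ry":0,"rz":0.3,"x":-0.0002,"y":0.0002,"z":-0.0006,"claw":0.04},
])

```text
time: 7.8
eef_pos: [0.5511, 0.2285, 0.1538]
eef_rot: [[-0.693, 0.721, -0.001], [0.721, 0.693, -0.0], [0.001, -0.001, -1.0]]
wrist_force: [0.1, 0.1, -1.0]
width: 0.0432
grasp_force: 20.5
```

```bash
python3 st.py
```

```text
7.8 pos [0.5511 0.2285 0.1538] q [ 0.2771  0.4322  1.6042  0.0003  1.1064 -0.4884] w 0.043185736846247665 g 20.47405332326889
f [ 0.0784  0.1182 -1.0471] m [0.099  0.0307 0.0286] ftool [0.0301 0.1394 1.047 ]
x,z axes [-0.6928  0.7211  0.0008] [-0.0012 -0.0001 -1.    ]
```

>>> drive_tool([
  {"rx":0,"ry":0,"rz":0.06,"x":0,"y":0,"z":-0.0002,"claw":0.04},
  {"rx":0,"ry":0,"rz":0.12,"x":0,"y":0,"z":-0.0003,"claw":0.04},
  {"rx":0,"ry":0,"rz":0.18,"x":0,"y":0,"z":-0.0005,"claw":0.04},
  {"rx":0,"ry":0,"rz":0.24,"x":0,"y":0,"z":-0.0007,"claw":0.04},
  {"rx":0,"ry":0,"rz":0.3,"x":0,"y":0,"z":-0.0008,"claw":0.04},
  {"rx":0,"ry":0,"rz":0.36,"x":0,"y":0,"z":-0.001,"claw":0.04},
])

```text
time: 8.4
eef_pos: [0.5512, 0.2285, 0.1548]
eef_rot: [[-0.394, 0.919, -0.001], [0.919, 0.394, -0.0], [0.0, -0.001, -1.0]]
wrist_force: [-0.5, -0.2, -1.6]
width: 0.043
grasp_force: 20.5
```

```bash
python3 st.py
```

```text
8.4 pos [0.5512 0.2285 0.1548] q [ 0.2771  0.4311  1.6032  0.0003  1.1084 -0.128 ] w 0.04296197435934671 g 20.47676146030426
f [-0.5027 -0.1507 -1.5609] m [ 0.0917 -0.0727 -0.0548] ftool [ 0.0589 -0.5199  1.5615]
x,z axes [-0.3939  0.9191  0.0004] [-0.0011 -0.     -1.    ]
```

>>> drive_tool([
  {"rx":0,"ry":0,"rz":0.06,"x":0,"y":0,"z":-0.0001,"claw":0.04},
  {"rx":0,"ry":0,"rz":0.12,"x":0,"y":0,"z":-0.0002,"claw":0.04},
  {"rx":0,"ry":0,"rz":0.18,"x":0,"y":0,"z":-0.0004,"claw":0.04},
  {"rx":0,"ry":0,"rz":0.24,"x":0,"y":0,"z":-0.0005,"claw":0.04},
  {"rx":0,"ry":0,"rz":0.3,"x":0,"y":0,"z":-0.0007,"claw":0.04},
  {"rx":0,"ry":0,"rz":0.36,"x":0,"y":0,"z":-0.0009,"claw":0.04},
])

```text
time: 9.0
eef_pos: [0.5513, 0.2284, 0.1557]
eef_rot: [[-0.045, 0.999, -0.001], [0.999, 0.045, -0.0], [-0.0, -0.001, -1.0]]
wrist_force: [0.5, 0.7, -1.0]
width: 0.0432
grasp_force: 20.5
```

```bash
python3 st.py; python3 - <<'E'
from h import *
s=snap('wrist','w5.png'); im=cv2.imread('pics/w5.png')
cv2.imwrite('pics/w5c.png',im[0:400,60:580])
E
```

```text
9.0 pos [0.5513 0.2284 0.1557] q [0.277  0.4301 1.6022 0.0002 1.1103 0.232 ] w 0.043216238779196704 g 20.476873219013214
f [ 0.5036  0.7279 -0.9759] m [ 0.0142 -0.0614 -0.0057] ftool [0.7046 0.5367 0.9753]
x,z axes [-0.0449  0.999  -0.0001] [-0.001  -0.0001 -1.    ]
```

View pics/w5c.png

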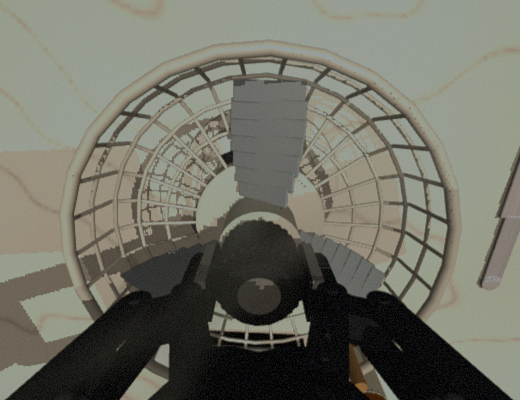

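The blades have now turned about 1 rad relative to the tool and one rests by the peg at (365,380). The rotor is held, and the nut is unscrewing with about 1 N of axial force. Continuing.

>>> drive_tool([
  {"rx":0,"ry":0,"rz":0.08,"x":0,"y":0,"z":-0.0002,"claw":0.04},
  {"rx":0,"ry":0,"rz":0.16,"x":0,"y":0,"z":-0.0005,"claw":0.04},
  {"rx":0,"ry":0,"rz":0.24,"x":0,"y":0,"z":-0.0007,"claw":0.04},
  {"rx":0,"ry":0,"rz":0.32,"x":0,"y":0,"z":-0.0009,"claw":0.04},
  {"rx":0,"ry":0,"rz":0.4,"x":0,"y":0,"z":-0.0011,"claw":0.04},
  {"rx":0,"ry":0,"rz":0.48,"x":0,"y":0,"z":-0.0014,"claw":0.04},
])

```text
time: 9.65
eef_pos: [0.5512, 0.2284, 0.1571]
eef_rot: [[0.422, 0.907, -0.001], [0.907, -0.422, -0.0], [-0.001, -0.001, -1.0]]
wrist_force: [1.4, 1.5, -0.6]
width: 0.0434
grasp_force: 20.5
```

```bash
python3 st.py
```

```text
9.65 pos [0.5512 0.2284 0.1571] q [0.277  0.4285 1.6008 0.0003 1.1134 0.7121] w 0.04341199011527945 g 20.482933223247528
f [ 1.4098  1.5147 -0.5759] m [0.0899 0.031  0.0331] ftool [1.9682 0.6403 0.5741]
x,z axes [ 0.4216  0.9068 -0.0006] [-0.0012 -0.0001 -1.    ]
```

>>> drive_tool([
  {"rx":0,"ry":0,"rz":0.08,"x":0.0001,"y":0,"z":-0.0002,"claw":0.04},
  {"rx":0,"ry":0,"rz":0.16,"x":0.0002,"y":0,"z":-0.0005,"claw":0.04},
  {"rx":0,"ry":0,"rz":0.24,"x":0.0003,"y":0,"z":-0.0007,"claw":0.04},
  {"rx":0,"ry":0,"rz":0.32,"x":0.0003,"y":0.0001,"z":-0.0009,"claw":0.04},
  {"rx":0,"ry":0,"rz":0.4,"x":0.0003,"y":0.0001,"z":-0.0012,"claw":0.04},
  {"rx":0,"ry":0,"rz":0.48,"x":0.0003,"y":0.0001,"z":-0.0014,"claw":0.04},
])

```text
time: 10.25
eef_pos: [0.5514, 0.2286, 0.1586]
eef_rot: [[0.793, 0.61, -0.001], [0.61, -0.793, -0.0], [-0.001, -0.001, -1.0]]
wrist_force: [0.3, 0.5, -0.8]
width: 0.0432
grasp_force: 20.5
```

```bash
python3 st.py
```

```text
10.25 pos [0.5514 0.2286 0.1586] q [0.2773 0.4272 1.5987 0.0002 1.1167 1.1923] w 0.04323025734323763 g 20.484114289283752
f [ 0.313   0.5408 -0.7721] m [-0.0097 -0.016   0.0195] ftool [ 0.5785 -0.2374  0.7716]
x,z axes [ 0.7926  0.6097 -0.001 ] [-0.0011 -0.0001 -1.    ]
```

>>> drive_tool([
  {"rx":0,"ry":0,"rz":0.08,"x":0,"y":0,"z":-0.0002,"claw":0.04},
  {"rx":0,"ry":0,"rz":0.16,"x":0,"y":0,"z":-0.0005,"claw":0.04},
  {"rx":0,"ry":0,"rz":0.24,"x":0,"y":0,"z":-0.0007,"claw":0.04},
  {"rx":0,"ry":0,"rz":0.32,"x":0,"y":0,"z":-0.0009,"claw":0.04},
  {"rx":0,"ry":0,"rz":0.4,"x":0,"y":0,"z":-0.0012,"claw":0.04},
  {"rx":0,"ry":0,"rz":0.48,"x":0,"y":0,"z":-0.0014,"claw":0.04},
])

```text
time: 10.85
eef_pos: [0.5515, 0.2287, 0.16]
eef_rot: [[0.985, 0.175, -0.001], [0.175, -0.985, -0.0], [-0.001, -0.0, -1.0]]
wrist_force: [0.2, 0.4, -0.5]
width: 0.0432
grasp_force: 20.5
```

```bash
python3 st.py
```

```text
10.85 pos [0.5515 0.2287 0.16  ] q [0.2773 0.4257 1.5973 0.0002 1.1195 1.6724] w 0.04320011613560769 g 20.485897958278656
f [ 0.2309  0.3852 -0.4573] m [ 0.1518 -0.0212 -0.0229] ftool [ 0.295  -0.3389  0.457 ]
x,z axes [ 0.9846  0.1747 -0.0009] [-0.0009 -0.0001 -1.    ]
```

>>> drive_tool([
  {"rx":0,"ry":0,"rz":0.08,"x":0,"y":0,"z":-0.0002,"claw":0.04},
  {"rx":0,"ry":0,"rz":0.16,"x":0,"y":0,"z":-0.0005,"claw":0.04},
  {"rx":0,"ry":0,"rz":0.24,"x":0,"y":0,"z":-0.0007,"claw":0.04},
  {"rx":0,"ry":0,"rz":0.32,"x":0,"y":0,"z":-0.0009,"claw":0.04},
  {"rx":0,"ry":0,"rz":0.4,"x":0,"y":0,"z":-0.0012,"claw":0.04},
  {"rx":0,"ry":0,"rz":0.48,"x":0,"y":0,"z":-0.0014,"claw":0.04},
  {"rx":0,"ry":0,"rz":0.56,"x":0,"y":0,"z":-0.0016,"claw":0.04},
  {"rx":0,"ry":0,"rz":0.64,"x":0,"y":0,"z":-0.0018,"claw":0.04},
])

```text
time: 11.65
eef_pos: [0.5515, 0.2286, 0.1618]
eef_rot: [[0.894, -0.448, -0.001], [-0.448, -0.894, -0.0], [-0.001, 0.001, -1.0]]
wrist_force: [-0.3, -0.5, -0.7]
width: 0.0433
grasp_force: 20.5
```

```bash
python3 st.py
```

```text
11.65 pos [0.5515 0.2286 0.1618] q [0.2773 0.4237 1.5955 0.0001 1.1234 2.3124] w 0.04333900718148967 g 20.48560380935669
f [-0.3364 -0.4607 -0.742 ] m [-0.0138 -0.0626  0.022 ] ftool [-0.0939  0.5621  0.7424]
x,z axes [ 0.8941 -0.4479 -0.0008] [-0.0009 -0.0002 -1.    ]
```

Turned about 3.0 rad on the thread and climbed 8.7 mm, so the nut should be free. A small test lift next.

>>> drive_tool([
  {"rx":0,"ry":0,"rz":0.03,"x":0,"y":0,"z":-0.0008,"claw":0.04},
  {"rx":0,"ry":0,"rz":0.06,"x":0,"y":0,"z":-0.0016,"claw":0.04},
  {"rx":0,"ry":0,"rz":0.09,"x":0,"y":0,"z":-0.0024,"claw":0.04},
])

```text
time: 11.95
eef_pos: [0.5514, 0.2285, 0.1641]
eef_rot: [[0.851, -0.525, -0.001], [-0.525, -0.851, -0.0], [-0.001, 0.001, -1.0]]
wrist_force: [0.4, 0.6, -1.5]
width: 0.0434
grasp_force: 20.5
```

```bash
python3 st.py
```

```text
11.95 pos [0.5514 0.2285 0.1641] q [0.2772 0.4211 1.5931 0.     1.1286 2.4003] w 0.04344707151759548 g 20.486430823802948
f [ 0.3679  0.6194 -1.4924] m [ 0.0076 -0.015  -0.0247] ftool [-0.0106 -0.7217  1.4918]
x,z axes [ 0.8513 -0.5247 -0.0008] [-0.0012 -0.0003 -1.    ]
```

>>> drive_tool([
  {"rx":0,"ry":0,"rz":0,"x":0,"y":0,"z":-0.001,"claw":0.04},
  {"rx":0,"ry":0,"rz":0,"x":0,"y":0,"z":-0.0025,"claw":0.04},
  {"rx":0,"ry":0,"rz":0,"x":0,"y":0,"z":-0.0045,"claw":0.04},
  {"rx":0,"ry":0,"rz":0,"x":0,"y":0,"z":-0.0065,"claw":0.04},
])

```text
time: 12.35
eef_pos: [0.5518, 0.2287, 0.1712]
eef_rot: [[0.851, -0.526, -0.0], [-0.526, -0.851, 0.0], [-0.0, 0.0, -1.0]]
wrist_force: [-0.3, -0.6, -1.1]
width: 0.0434
grasp_force: 20.5
```

```bash
python3 st.py
```

```text
12.35 pos [0.5518 0.2287 0.1712] q [0.2772 0.4135 1.5856 0.0001 1.1427 2.4013] w 0.04340274966587751 g 20.48672765493393
f [-0.2864 -0.6014 -1.1101] m [0.0064 0.016  0.0147] ftool [0.0726 0.6621 1.1101]
x,z axes [ 0.8508 -0.5255 -0.0002] [-0.0002  0.0001 -1.    ]
```

>>> drive_tool([
  {"rx":0,"ry":0,"rz":0,"x":0,"y":0,"z":-0.006,"claw":0.04},
  {"rx":0,"ry":0,"rz":0,"x":0,"y":0,"z":-0.016,"claw":0.04},
  {"rx":0,"ry":0,"rz":0,"x":0,"y":0,"z":-0.032,"claw":0.04},
  {"rx":0,"ry":0,"rz":0,"x":0,"y":0,"z":-0.052,"claw":0.04},
  {"rx":0,"ry":0,"rz":0,"x":0,"y":0,"z":-0.072,"claw":0.04},
  {"rx":0,"ry":0,"rz":0,"x":0,"y":0,"z":-0.09,"claw":0.04},
  {"rx":0,"ry":0,"rz":0,"x":0,"y":0,"z":-0.1,"claw":0.04},
  {"rx":0,"ry":0,"rz":0,"x":0,"y":0,"z":-0.1,"claw":0.04},
])

```text
time: 13.15
eef_pos: [0.5529, 0.2291, 0.2733]
eef_rot: [[0.85, -0.526, 0.004], [-0.526, -0.85, 0.001], [0.003, -0.003, -1.0]]
wrist_force: [0.4, -0.3, -1.3]
width: 0.0436
grasp_force: 20.5
```

```bash
python3 st.py 0.590 -0.1745 0.271
```

```text
13.15 pos [0.5529 0.2291 0.2733] q [0.2773 0.3206 1.4611 0.0001 1.3561 2.4021] w 0.04363852730583326 g 20.500951409339905
f [ 0.4042 -0.2721 -1.2868] m [-0.0008  0.0476 -0.0322] ftool [0.4836 0.0226 1.2879]
x,z axes [ 0.8504 -0.5261  0.0025] [ 0.0037  0.0012 -1.    ]
tool shift [0.2438 0.3237 0.002 ]
```

>>> drive_tool([
  {"rx":0,"ry":0,"rz":0,"x":0.006,"y":0.008,"z":0,"claw":0.04},
  {"rx":0,"ry":0,"rz":0,"x":0.017,"y":0.023,"z":0,"claw":0.04},
  {"rx":0,"ry":0,"rz":0,"x":0.034,"y":0.045,"z":0,"claw":0.04},
  {"rx":0,"ry":0,"rz":0,"x":0.056,"y":0.075,"z":0,"claw":0.04},
  {"rx":0,"ry":0,"rz":0,"x":0.082,"y":0.109,"z":0,"claw":0.04},
  {"rx":0,"ry":0,"rz":0,"x":0.11,"y":0.146,"z":0,"claw":0.04},
  {"rx":0,"ry":0,"rz":0,"x":0.138,"y":0.183,"z":0,"claw":0.04},
  {"rx":0,"ry":0,"rz":0,"x":0.165,"y":0.219,"z":0,"claw":0.04},
  {"rx":0,"ry":0,"rz":0,"x":0.19,"y":0.252,"z":0,"claw":0.04},
  {"rx":0,"ry":0,"rz":0,"x":0.212,"y":0.281,"z":0,"claw":0.04},
  {"rx":0,"ry":0,"rz":0,"x":0.23,"y":0.305,"z":0,"claw":0.04},
  {"rx":0,"ry":0,"rz":0,"x":0.24,"y":0.318,"z":0,"claw":0.04},
])

```text
time: 14.35
eef_pos: [0.5876, -0.1709, 0.2696]
eef_rot: [[0.849, -0.528, -0.002], [-0.528, -0.849, 0.0], [-0.002, 0.001, -1.0]]
wrist_force: [-0.1, -0.1, -0.1]
width: 0.0431
grasp_force: 20.6
```

>>> drive_tool([
  {"rx":0,"ry":0,"rz":0,"x":0.004,"y":0.005,"z":0,"claw":0.04},
  {"rx":0,"ry":0,"rz":0,"x":0.004,"y":0.005,"z":0,"claw":0.04},
  {"rx":0,"ry":0,"rz":0,"x":0.004,"y":0.005,"z":0,"claw":0.04},
])

```text
time: 14.65
eef_pos: [0.589, -0.173, 0.2708]
eef_rot: [[0.851, -0.526, -0.001], [-0.526, -0.851, 0.001], [-0.001, -0.001, -1.0]]
wrist_force: [0.4, -0.9, -0.7]
width: 0.0428
grasp_force: 20.6
```

```bash
python3 st.py 0.590 -0.1745 0.167; python3 - <<'E'
from h import *
s=snap('wrist','w6.png'); t=snap('scene','s6.png')['pixels'][:,:,::-1]; im=cv2.imread('pics/w6.png')
b=cv2.resize(t[60:260,130:350],(330,300)); a=cv2.resize(im,(460,288))
c=np.zeros((300,790,3),np.uint8); c[:288,:460]=a; c[:,460:]=b; cv2.imwrite('pics/w6c.png',c)
E
```

```text
14.65 pos [ 0.589  -0.173   0.2708] q [-0.3986  0.3481  1.4261  0.0008  1.3686  1.7254] w 0.04277852858681263 g 20.5548495054245
f [ 0.3507 -0.8613 -0.6638] m [0.0237 0.0361 0.0601] ftool [0.752  0.5488 0.6626]
x,z axes [ 0.8507 -0.5256 -0.0013] [-0.0008  0.0011 -1.    ]
tool shift [0.0017 0.0008 0.1038]
```

View pics/w6c.png

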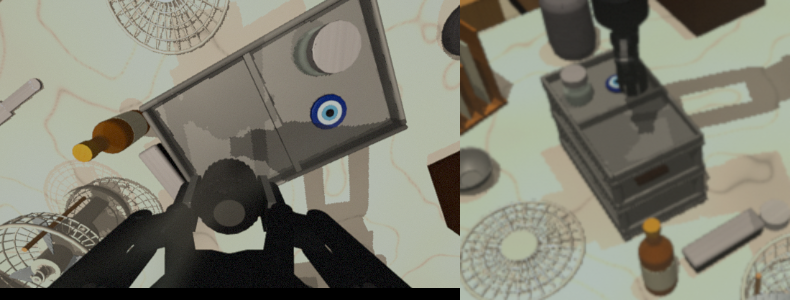

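The nut hangs upright in the fingers over the empty bay, with the jar and charm well aside. Lowering.

>>> drive_tool([
  {"rx":0,"ry":0,"rz":0,"x":0.001,"y":0.001,"z":0.008,"claw":0.04},
  {"rx":0,"ry":0,"rz":0,"x":0.001,"y":0.001,"z":0.024,"claw":0.04},
  {"rx":0,"ry":0,"rz":0,"x":0.001,"y":0.001,"z":0.044,"claw":0.04},
  {"rx":0,"ry":0,"rz":0,"x":0.001,"y":0.001,"z":0.064,"claw":0.04},
  {"rx":0,"ry":0,"rz":0,"x":0.001,"y":0.001,"z":0.08,"claw":0.04},
  {"rx":0,"ry":0,"rz":0,"x":0.001,"y":0.001,"z":0.092,"claw":0.04},
  {"rx":0,"ry":0,"rz":0,"x":0.001,"y":0.001,"z":0.098,"claw":0.04},
  {"rx":0,"ry":0,"rz":0,"x":0.001,"y":0.001,"z":0.1,"claw":0.04},
  {"rx":0,"ry":0,"rz":0,"x":0.001,"y":0.001,"z":0.1,"claw":0.04},
])

```text
time: 15.65
eef_pos: [0.59, -0.1757, 0.1713]
eef_rot: [[0.85, -0.526, 0.0], [-0.526, -0.85, -0.0], [0.0, -0.0, -1.0]]
wrist_force: [0.6, -0.4, -0.2]
width: 0.0433
grasp_force: 20.6
```

>>> drive_tool([
  {"rx":0,"ry":0,"rz":0,"x":0,"y":0,"z":0.001,"claw":0.04},
  {"rx":0,"ry":0,"rz":0,"x":0,"y":0,"z":0.002,"claw":0.04},
  {"rx":0,"ry":0,"rz":0,"x":0,"y":0,"z":0.003,"claw":0.04},
  {"rx":0,"ry":0,"rz":0,"x":0,"y":0,"z":0.003,"claw":0.04},
])

```text
time: 16.05
eef_pos: [0.5897, -0.1757, 0.1682]
eef_rot: [[0.85, -0.526, 0.0], [-0.526, -0.85, 0.0], [0.0, -0.0, -1.0]]
wrist_force: [1.0, -0.2, -1.0]
width: 0.0429
grasp_force: 20.6
```

```bash
python3 st.py 0.590 -0.1745 0.166
```

```text
16.05 pos [ 0.5897 -0.1757  0.1682] q [-0.4019  0.4405  1.5478  0.0001  1.1532  1.7231] w 0.04287423388262904 g 20.558822751045227
f [ 1.0468 -0.2196 -1.0351] m [0.0018 0.0046 0.0272] ftool [ 1.0055 -0.3641  1.0353]
x,z axes [ 0.8503 -0.5263  0.0001] [ 0.0002  0.     -1.    ]
tool shift [-0.0004 -0.0012  0.0022]
```

>>> drive_tool([
  {"rx":0,"ry":0,"rz":0,"x":0,"y":0,"z":0.0007,"claw":0.04},
  {"rx":0,"ry":0,"rz":0,"x":0,"y":0,"z":0.0014,"claw":0.04},
  {"rx":0,"ry":0,"rz":0,"x":0,"y":0,"z":0.002,"claw":0.04},
  {"rx":0,"ry":0,"rz":0,"x":0,"y":0,"z":0.002,"claw":0.04},
])

```text
time: 16.45
eef_pos: [0.5897, -0.1757, 0.1661]
eef_rot: [[0.85, -0.526, 0.0], [-0.526, -0.85, 0.0], [-0.0, -0.0, -1.0]]
wrist_force: [0.3, -0.7, 0.7]
width: 0.0435
grasp_force: 20.6
```

```bash
python3 st.py 0.590 -0.1745 0.166
```

```text
16.45 pos [ 0.5897 -0.1757  0.1661] q [-0.4018  0.4427  1.5498  0.0001  1.149   1.7232] w 0.043528664434916826 g 20.57304471731186
f [ 0.2811 -0.7366  0.7435] m [0.0178 0.0048 0.0176] ftool [ 0.6267  0.4784 -0.7435]
x,z axes [ 0.8503 -0.5263 -0.    ] [ 0.      0.0001 -1.    ]
tool shift [-0.0004 -0.0012  0.0001]
```

>>> drive_tool([
  {"rx":0,"ry":0,"rz":0,"x":0,"y":0,"z":0.0004,"claw":0.04},
  {"rx":0,"ry":0,"rz":0,"x":0,"y":0,"z":0.0004,"claw":0.04},
])

```text
time: 16.65
eef_pos: [0.5897, -0.1757, 0.1661]
eef_rot: [[0.85, -0.526, 0.0], [-0.526, -0.85, -0.0], [0.0, -0.0, -1.0]]
wrist_force: [-2.5, -0.3, 2.5]
width: 0.0434
grasp_force: 20.8
```

```bash
python3 st.py
```

```text
16.65 pos [ 0.5897 -0.1757  0.1661] q [-0.4018  0.4427  1.55    0.      1.1487  1.7232] w 0.04337533555383499 g 20.797286331653595
f [-2.4599 -0.2871  2.4633] m [ 0.044   0.2734 -0.0327] ftool [-1.9404  1.5385 -2.4636]
x,z axes [ 0.8503 -0.5263  0.0001] [ 0.0001 -0.     -1.    ]
```

The nut is on the floor, with 2.5 N up and no further descent. Releasing slowly, then retreating.

>>> drive_tool([
  {"rx":0,"ry":0,"rz":0,"x":0,"y":0,"z":0,"claw":0.044},
  {"rx":0,"ry":0,"rz":0,"x":0,"y":0,"z":0,"claw":0.046},
  {"rx":0,"ry":0,"rz":0,"x":0,"y":0,"z":0,"claw":0.05},
  {"rx":0,"ry":0,"rz":0,"x":0,"y":0,"z":0,"claw":0.056},
  {"rx":0,"ry":0,"rz":0,"x":0,"y":0,"z":0,"claw":0.06},
  {"rx":0,"ry":0,"rz":0,"x":0,"y":0,"z":-0.004,"claw":0.06},
  {"rx":0,"ry":0,"rz":0,"x":0,"y":0,"z":-0.014,"claw":0.06},
  {"rx":0,"ry":0,"rz":0,"x":0,"y":0,"z":-0.03,"claw":0.06},
  {"rx":0,"ry":0,"rz":0,"x":0,"y":0,"z":-0.06,"claw":0.06},
  {"rx":0,"ry":0,"rz":0,"x":0,"y":0,"z":-0.1,"claw":0.06},
  {"rx":0,"ry":0,"rz":0,"x":0,"y":0,"z":-0.13,"claw":0.06},
  {"rx":0,"ry":0,"rz":0,"x":0,"y":0,"z":-0.13,"claw":0.06},
])

```text
time: 17.85
eef_pos: [0.5926, -0.1769, 0.3021]
eef_rot: [[0.85, -0.526, 0.01], [-0.526, -0.85, -0.004], [0.01, -0.002, -1.0]]
wrist_force: [0.1, 0.4, 0.9]
width: 0.0602
grasp_force: 0.0
```

```bash
python3 st.py; python3 - <<'E'
from h import *
s=snap('wrist','w7.png'); snap('scene','s7.png'); t=cv2.imread('pics/s7.png'); im=cv2.imread('pics/w7.png')
b=cv2.resize(t[60:260,130:350],(330,300)); a=cv2.resize(im,(460,288))
c=np.zeros((300,790,3),np.uint8); c[:288,:460]=a; c[:,460:]=b; cv2.imwrite('pics/w7c.png',c)
print(proj('w7.png',[.5897,-.1757,.201])*.71875)
E
```

```text
17.85 pos [ 0.5926 -0.1769  0.3021] q [-0.4018  0.3272  1.3805  0.0001  1.4233  1.7231] w 0.06015306266027971 g 0.0
f [0.0682 0.383  0.8655] m [-0.0095 -0.0488 -0.0103] ftool [-0.1345 -0.363  -0.8663]
x,z axes [ 0.8503 -0.5261  0.0104] [ 0.0097 -0.004  -0.9999]
[229.85088336 144.71794708]
```

View pics/w7c.png

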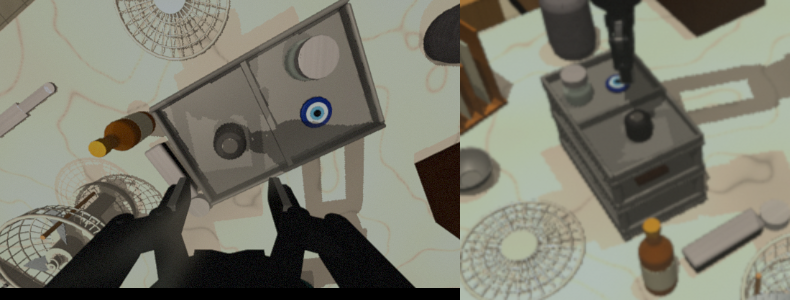

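The nut stands upright in the bay at (230,144), where predicted. The gripper is clear, and the charm, jar and cologne are unmoved. Handing in after a short settle.

>>> drive_tool([
  {"rx":0,"ry":0,"rz":0,"x":0,"y":0,"z":0,"claw":0.06},
  {"rx":0,"ry":0,"rz":0,"x":0,"y":0,"z":0,"claw":0.06},
  {"rx":0,"ry":0,"rz":0,"x":0,"y":0,"z":0,"claw":0.06},
])

```text
time: 18.25
eef_pos: [0.5891, -0.1754, 0.2944]
eef_rot: [[0.85, -0.526, -0.002], [-0.526, -0.85, 0.001], [-0.002, 0.0, -1.0]]
wrist_force: [0.0, -0.0, -0.2]
width: 0.0599
grasp_force: 0.0
```

```bash
python3 -c "
from bench import r
print(r.finish_job())"
```

```text
the job is handed in; nothing more can be done
None
```

The nut is unscrewed and standing upright, open end down, in the empty compartment of the top tray; the job is handed in, but `finish_job` returned no verdict.

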